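Put the whetstone in its sprung holder and cover it

TASK

Put the whetstone away in its wooden holder: tuck one end under the lip of the sprung steel jaw, push the jaw back and lower the other end, so that the stone lies flat and square on the pocket floor, pinched between the jaw and the far end of the pocket. Then set the wooden cover over it so that its rim sits level all round on the holder's foot. Leave the honey jar, the timer and the spice jar standing where they are.

Things in the scene. Friction and masses are not known exactly. Their poses are not given: they have to be found in the camera images.
- stone: whetstone, a plain grey block 140 x 50 x 26 mm (x, y, z), about 0.36 kg, lying flat on the table; either end and either face will do. Origin: centre of its underside; x along its length, z up.
- holder: fixed maple holder. Origin: centre of its underside; x along its length, z up; jaw at its -x end, nearer the robot. Foot 224 x 100 x 8 mm; on it a raised part 200 x 76 mm, top 17 mm above the table, with a pocket: y -27 to +27 mm, floor 8 mm above the table, fixed far wall at x = +70 mm; 3 mm 45-degree lead-in on side and far walls.
- seat (a point): centre of the pocket floor, (0, 0, 8 mm) in the holder's frame, same axes: the seated stone's underside centre belongs here.
- jaw (a joint): sprung steel jaw closing the pocket's -x end; m, 0 at rest, pushed towards -x to its stop at 0.009 (3 N at rest, 9 N at the stop); 0.004 with the stone seated. At rest its face, 46 mm wide, is at holder x = -66 mm. Its lip overhangs 8 mm, 29 to 34 mm above the pocket floor: a level stone cannot pass it, one tilted about 14 degrees, jaw end down, can.
- jaw_lip (a point): middle of the lower front edge of the jaw's lip, at rest (-58, 0, 37 mm) in the holder's frame; moves with the jaw.
- cover: maple cover, an upturned box 213 x 89 x 42 mm on its open rim, 4 mm walls (inside 205 x 81 x 38 mm); bar handle on top, 64 mm long (x), 18 mm wide (y), 42 to 66 mm above the rim; 0.22 kg. Origin: centre of the rim plane; x along its length, z up. Fits over the holder's raised part either way round, rim on the foot, 8 mm above the table.
- cover_grip (a point): middle of the cover's handle bar, 60 mm above the rim.
- honey_jar: bystander: honey jar, 66 mm across, 95 mm tall; origin at the centre of its underside.
- kitchen_timer: bystander: round kitchen timer, 67 mm across, 50 mm tall; origin at the centre of its underside.
- spice_jar: bystander: spice jar, 43 mm across, 96 mm tall; origin at the centre of its underside.
Not all that is in view belongs to the job. Several things look just like the stone: the one meant starts farthest from the robot's base.

How it is judged:
By the outcome, as a careful person would: the job done as asked, in the order asked, and still so for the second after the job is handed in, with the robot touching nothing.
It also fails if it takes over 54 s, if anything falls off the work surface, if the arm or the gripper's body presses on something with over 40 N, if the wrist force passes 120 N, or if a joint passes its speed limit or range.

ROBOT

A 6-joint arm with a two-finger parallel gripper is mounted at the origin on a cart in front of the work surface, level with it; the furniture and walls round the work are solid. World frame = base frame: x ahead of the robot, y to its left, z up, the work surface at z = 0. Lengths are in m, angles in rad, forces in N, time in s.
With the tool pointing down it reaches from about 0.225 to 0.875 m from the base axis. Payload 3.4 kg.
Tool frame: the origin (TCP) lies on the mounting face of the last link; the fingertips stand 173 mm ahead of it and the grasp point (between the pads) lies 155 mm ahead of it; z points along the fingers, y is the line along which they close (so a half turn about z gives the same grasp; the last joint's range is limited). The gripper opens to 85 mm and grips with 20 to 120 N. Pads are 22 mm wide; open, the fingers measure 114 mm over their backs; the gripper's body (76 mm by 85 mm) begins 54 mm behind the grasp point. The pads swing forward as they close: fully open they stand 13 mm farther back than shut.
Start: joints at [1.073, 0.276, 1.505, -0, 1.361, -0.121], TCP at [0.212, 0.535, 0.405] pointing down, gripper open.
Joint ranges: [-2.89, 2.89], [-0.75, 2.08], [0.22, 2.7], [-1.18, 4.32], [0.11, 2.71], [-2.7, 2.7]. Speed limits (rad/s): [2.57, 2.57, 3.14, 3.14, 3.14, 3.14].

INTERFACE

Orientations are given as a unit quaternion [w, x, y, z].
In Python, from rig import manip gives the robot as it stands.
- The arm moves only by the tool carry_out, never from a script. Its arguments are lists of equal length, an entry for each row: "linear": the shift along the world's x, y, z each as a share of 500 mm, from -1 to 1, a list of three; "angular": the turn, a rotation vector about the world's x, y, z each as a share of 0.08 rad, from -1 to 1, a list of three; "hand": the opening, from 0 (shut) to 1 (fully open). In form: {"linear": [[x, y, z], ...], "angular": [[rx, ry, rz], ...], "hand": [hand, ...]}. A call has 1 to 8 rows; each row shifts and turns the commanded pose from where the row before left it; what a row does not reach is not made up. A row lasts 1/12 s, in which the tool goes at most 41.7 mm and 7.16 degrees, less where a joint would pass 70% of its speed; a pose out of reach is approached as far as the arm can. A call with a number of a shift or a turn outside -1 to 1 is refused whole. A call with a gripper value outside its range is refused whole. The fingers move at their own pace and stop on an object; "force" is the grip in N (left out, the last holds). Time passes only in rows, so rows that do not move let the fingers close. It gives the time, the measured TCP pose, the force, the opening and the grip force at its end, in the units of the state.
- manip.get_state(): the state, without advancing time (a new reading comes with each control period).
- manip.get_image(name): name is "scene" or "top" or "wrist"; returns the picture (400x640x3 uint8, red, green, blue); there is no depth.
- manip.camera_params(name): a dict with "fx", "fy", "cx", "cy" (pixels), "k1" (the pictures are not rectified: a ray, as slopes to the right and down, at radius r is drawn at 1 + k1 r^2 times it, then the intrinsics apply), "view" (4x4, takes a point from world to camera coordinates); the wrist camera has in their place "hand_eye" (4x4, takes a point from camera to tool coordinates, whose origin is the TCP and whose axes are the flange's). Camera axes: x right, y down, z forward; pixel columns grow to the right and rows downward; lengths in m; the calibration is good to about 2 mm. A picture is of the moment at which its call begins: read the wrist's pose just before it. camera_params takes no time and is no camera call.
- manip.sign_off(): hands the job in; it is judged then, once.
The state is a dict: "clock": time; "qpos": joint angles; "qd": joint speeds; "effort": joint torques, N m; "position": TCP position; "ee_rot": TCP orientation; "contact_force": force on the tool from outside, world axes, zero at the start; "moment": the same for the moment, N m; "width": finger opening in m; "gripper_force": force on a finger pad.
Only numpy, scipy, OpenCV 4.12 (cv2) and the standard library are available. Lean on these libraries where they do the work, as an engineer would, in place of code of your own. Each camera call takes 0.05 s, during which the arm holds its last target. There are 200 camera calls.

## Working session

There is one attempt and no reset: what is moved stays moved. The work goes in short steps, Python scripts to look and compute and a tool call to move; the robot and the scene stay as the last step left them, time stands still between calls to the robot, and variables do not carry over. Pictures are saved under pics/ and viewed, at most 10 in all, crops included, and the job is handed in when it is done.

Besides the shell and the picture viewer there is one more tool, called after "Emit:" in YAML: its name, and indented under it one key for each argument. carry_out: Moves the arm, as the interface text tells. Its arguments: {"type":"object","properties":{"linear":{"type":"array"},"angular":{"type":"array"},"hand":{"type":"array"},"force":{"type":"number"}},"required":["linear","angular","hand"]}

```bash
ls; mkdir -p pics; cat > h.py <<'E'
import numpy as np, cv2
from rig import manip
def snap(n,f):
    im=np.array(manip.get_image(n)); cv2.imwrite('pics/'+f,im[:,:,::-1]); return im
E
python3 - <<'E'
from h import *
s=manip.get_state();print(s)
a=snap('top','top0.png');b=snap('scene','scene0.png')
for n in('top','scene','wrist'):print(n,manip.camera_params(n))
E
```

```text
pics
{'clock': 0.0, 'qpos': array([ 1.07299686e+00,  2.76579470e-01,  1.50616284e+00,  1.39619625e-05,
        1.36068252e+00, -1.20995075e-01]), 'qd': array([ 7.31560362e-04, -8.44175511e-04,  1.08889905e-03, -1.79264474e-03,
        6.11266923e-04,  5.07603105e-05]), 'effort': array([ 1.78546284e-04, -4.16777337e+01, -2.45799905e+01, -1.22809424e-04,
        1.11167732e-02,  8.88175123e-06]), 'position': array([0.21146433, 0.53446343, 0.40383643]), 'ee_rot': array([-2.85436266e-04,  1.87290960e-01,  9.82304055e-01, -8.70509958e-04]), 'contact_force': array([-0.73047598,  1.0684737 , -0.29728736]), 'moment': array([-0.03851585,  0.02188338,  0.03967752]), 'gripper_force': 0.0, 'width': 0.08556257919330612}
top {'fx': 451.0145816142794, 'fy': 451.0145816142794, 'cx': 316.3247107196331, 'cy': 203.70135751534133, 'k1': -0.061750526763994576, 'view': array([[ 1.78691960e-02, -9.99830239e-01, -4.49282802e-03,
         1.16190583e-03],
       [-9.84596069e-01, -1.68148897e-02, -1.74034020e-01,
         5.54952565e-01],
       [ 1.73928930e-01,  7.53346882e-03, -9.84729391e-01,
         1.
[... 281 characters left out ...]
 0.00578748,  0.47549631],
       [-0.35078435,  0.70416805, -0.61733111,  0.24109504],
       [ 0.2686704 , -0.55583038, -0.78668215,  0.94670494],
       [ 0.        ,  0.        ,  0.        ,  1.        ]])}
wrist {'fx': 276.9059546756211, 'fy': 276.9059546756211, 'cx': 321.9527733576043, 'cy': 199.31624995717917, 'k1': -0.0457269562447267, 'hand_eye': array([[-4.37678760e-04, -9.64532371e-01, -2.63964230e-01,
         6.73239277e-02],
       [ 9.99999849e-01, -5.10046425e-04,  2.05624807e-04,
        -9.11016836e-04],
       [-3.32965795e-04, -2.63964100e-01,  9.64532448e-01,
         3.11390603e-02],
       [ 0.00000000e+00,  0.00000000e+00,  0.00000000e+00,
         1.00000000e+00]])}
```

View pics/top0.png

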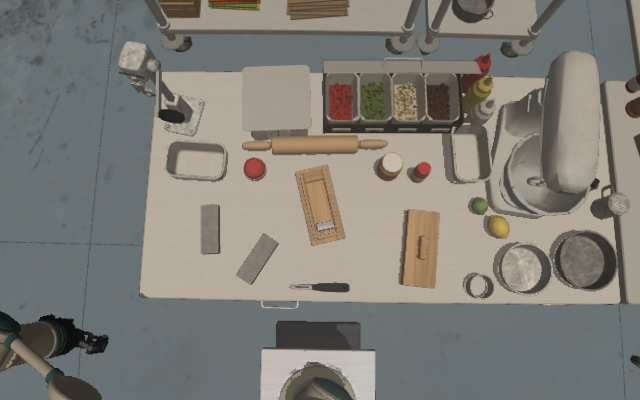

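View pics/scene0.png

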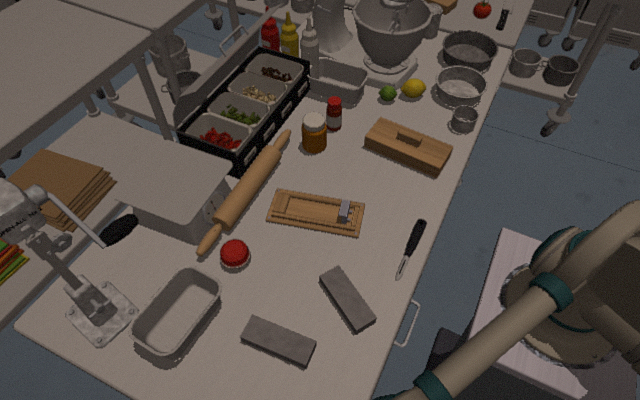

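Candidates for the stone: the grey blocks in the top view at (210,229) and (257,258). I measure which is farther, and locate everything else.

```bash
cat >> h.py <<'E'
def cam(n,s=None):
    p=manip.camera_params(n)
    K=np.array([[p['fx'],0,p['cx']],[0,p['fy'],p['cy']],[0,0,1]]);D=np.array([p['k1'],0,0,0.])
    if 'view' in p: V=np.array(p['view'])
    else:
        from scipy.spatial.transform import Rotation as R
        w,x,y,z=s['ee_rot'];T=np.eye(4);T[:3,:3]=R.from_quat([x,y,z,w]).as_matrix();T[:3,3]=s['position']
        V=np.linalg.inv(T@np.array(p['hand_eye']))
    return K,D,V
def cast(c,px,z):
    K,D,V=c
    u=cv2.undistortPoints(np.float64(px).reshape(-1,1,2),K,D)[:,0]
    d=np.c_[u,np.ones(len(u))]@V[:3,:3]; o=-V[:3,:3].T@V[:3,3]
    return o+d*((z-o[2])/d[:,2])[:,None]
def proj(c,P):
    K,D,V=c
    return cv2.projectPoints(np.float64(P).reshape(-1,1,3),cv2.Rodrigues(V[:3,:3])[0],V[:3,3],K,D)[0][:,0]
def rect(c,pts,z):
    w=(cast(c,pts,z)[:,:2]*1000).astype(np.float32); (x,y),(a,b),t=cv2.minAreaRect(w)
    if b>a:a,b,t=b,a,t+90
    return x,y,a,b,(t+90)%180-90
E
python3 - <<'E'
from h import *
a=cv2.imread('pics/top0.png');c=cam('top')
print('cam',-c[2][:3,:3].T@c[2][:3,3], 'base px',proj(c,[[0,0,0]]))
hsv=cv2.cvtColor(a,cv2.COLOR_BGR2HSV)
for p in[(210,229),(257,258),(422,270),(320,190),(300,200),(280,280),(306,190),(254,168),(391,158),(423,168)]:print(p,hsv[p[1],p[0]])
def cc(mask,pts,zs):
    n,l=cv2.connectedComponents(mask.astype(np.uint8))
    for p in pts:
        ys,xs=np.where(l==l[p[1],p[0]]); q=np.c_[xs,ys]
        for z in zs: print(p,len(xs),'z',z,np.round(rect(c,q,z),1))
H,S,V=[hsv[...,i].astype(int) for i in range(3)]
cc((S<45)&(V<140),[(210,229),(257,258)],[0,.026])
cc((S>75)&(H<25)&(H>5),[(412,270)],[0,.042])
cc((S>75)&(H<25)&(H>5),[(302,190),(310,195)],[0,.008,.017])
for n,p,z in(('timer',(254,168),.05),('honey',(391,158),.095),('spice',(424,168),.096)):print(n,cast(c,[p],z))
cr=np.hstack([cv2.resize(a[195:295,185:285],None,fx=4,fy=4,interpolation=2),cv2.resize(a[155:255,270:370],None,fx=4,fy=4,interpolation=2)])
cv2.imwrite('pics/crop1.png',cr)
E
```

```text
cam [3.33684598e-01 1.28044958e-03 1.30081745e+00] base px [[316.74777881 405.76826658]]
(210, 229) [ 16  34 128]
(257, 258) [ 17  35 130]
(422, 270) [ 16 104 155]
(320, 190) [ 15 108 180]
(300, 200) [ 17  40 172]
(280, 280) [ 19  35 182]
(306, 190) [ 16 101 134]
(254, 168) [  2 158 165]
(391, 158) [ 19  43 196]
(423, 168) [  3 159 167]
(210, 229) 911 z 0 [484.4 319.6 145.5  55.5   4.4]
(210, 229) 911 z 0.026 [481.4 313.2 142.6  54.3   4.4]
(257, 258) 943 z 0 [400.9 178.5 144.3  55.2 -31.7]
(257, 258) 943 z 0.026 [399.5 175.  141.5  54.1 -31.7]
(412, 270) 2435 z 0 [ 439.6 -291.6  219.1   95.9   -5.3]
(412, 270) 2435 z 0.042 [ 436.2 -282.1  212.1   92.8   -5.3]
(302, 190) 2374 z 0 [562.2   2.6 223.8  99.9  14.3]
(302, 190) 2374 z 0.008 [560.8   2.6 222.4  99.2  14.3]
(302, 190) 2374 z 0.017 [559.2   2.6 220.9  98.5  14.3]
(310, 195) 2374 z 0 [562.2   2.6 223.8  99.9  14.3]
(310, 195) 2374 z 0.008 [560.8   2.6 222.4  99.2  14.3]
(310, 195) 2374 z 0.017 [559.2   2.6 220.9  98.5  14.3]
timer [[0.65533459 0.19109694 0.05      ]]
honey [[ 0.67868177 -0.19394594  0.095     ]]
spice [[ 0.65157909 -0.28477598  0.096     ]]
```

View pics/crop1.png

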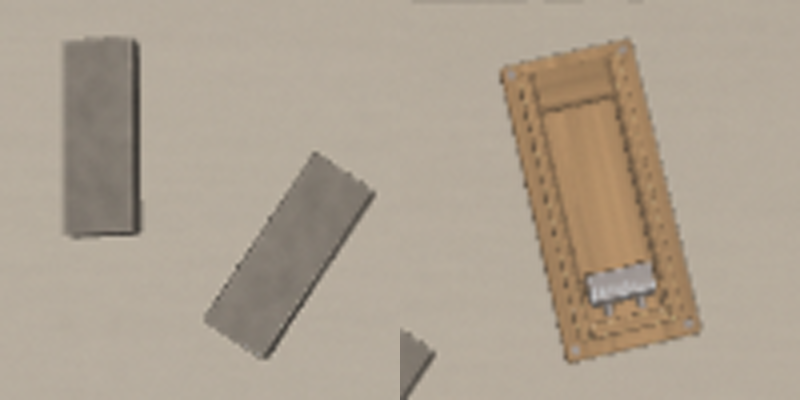

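The top view and crop show two grey blocks, at px (210,229) and (257,258). The first is about 0.576 m from the base and the second about 0.437 m, so the stone is the (210,229) block. The holder is at (320,205) with its steel jaw at the near end, and the cover is at (420,248). The next move puts the wrist between them for a closer look.

Emit:
carry_out:
  linear:
    - [0.048, -0.0625, 0]
    - [0.048, -0.0625, 0]
    - [0.048, -0.0625, 0]
    - [0.048, -0.0625, 0]
    - [0.048, -0.0625, 0]
    - [0.048, -0.0625, 0]
    - [0.048, -0.0625, 0]
    - [0.048, -0.0625, 0]
  angular:
    - [0, 0, 0.5]
    - [0, 0, 0.5]
    - [0, 0, 0.5]
    - [0, 0, 0.5]
    - [0, 0, 0.5]
    - [0, 0, 0.5]
    - [0, 0, 0.5]
    - [0, 0, 0.5]
  hand: [1, 1, 1, 1, 1, 1, 1, 1]

```text
clock: 0.77
position: [0.4041, 0.2829, 0.4045]
ee_rot: [-0.0, 0.027, 1.0, -0.0]
contact_force: [0.8, 1.2, -0.6]
width: 0.0855
gripper_force: 0.0
```

Emit:
carry_out:
  linear:
    - [0.048, -0.0625, 0]
    - [0.048, -0.0625, 0]
    - [0.048, -0.0625, 0]
    - [0.048, -0.0625, 0]
    - [0, 0, 0]
    - [0, 0, 0]
  angular:
    - [0, 0, 0.5]
    - [0, 0, 0.5]
    - [0, 0, 0.5]
    - [0, 0, 0.17]
    - [0, 0, 0]
    - [0, 0, 0]
  hand: [1, 1, 1, 1, 1, 1]

```text
clock: 1.27
position: [0.5006, 0.158, 0.404]
ee_rot: [-0.001, -0.036, 0.999, 0.0]
contact_force: [-1.0, 1.2, -0.5]
width: 0.0854
gripper_force: 0.0
```

```bash
python3 - <<'E'
from h import *
s=manip.get_state();print(s['position'],s['ee_rot'],s['qd'],s['contact_force'])
a=snap('wrist','w1.png'); import pickle;pickle.dump(s,open('s1.pkl','wb'))
E
```

```text
[0.50059571 0.15798545 0.40401472] [-6.97465627e-04 -3.62744427e-02  9.99341622e-01  2.70017016e-05] [ 0.05290095 -0.0179768   0.02415513  0.0230805   0.01365342  0.00614702] [-0.9629322   1.21269874 -0.45024777]
```

View pics/w1.png

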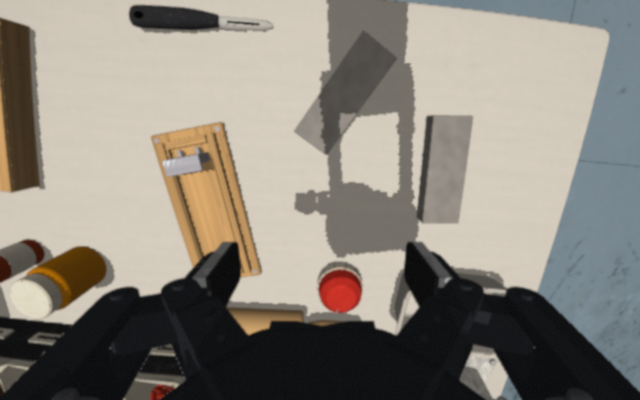

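The wrist view shows the stone at (450,170), with its dark side face on the left. The holder is at (205,200), with the jaw at (185,163) nearest the robot. I measure both.

```bash
python3 - <<'E'
from h import *
import pickle
s=pickle.load(open('s1.pkl','rb'));c=cam('wrist',s)
a=cv2.imread('pics/w1.png');hsv=cv2.cvtColor(a,cv2.COLOR_BGR2HSV)
print([hsv[170,x].tolist() for x in (405,415,420,424,428,432,440,460,466,472)])
H,S,V=[hsv[...,i].astype(int) for i in range(3)]
def comp(m,p):
    n,l=cv2.connectedComponents(m.astype(np.uint8)); ys,xs=np.where(l==l[p[1],p[0]]); return np.c_[xs,ys]
m=np.zeros(V.shape,bool);m[105:232,410:485]=1
q=comp(m&(V<155)&(V>85),(450,170));print('stone top',len(q),np.round(rect(c,q,.026),1))
q=comp(m&(V<155),(450,170));print('stone all',len(q),np.round(rect(c,q,.0),1))
m[:]=0;m[110:285,140:275]=1
q=comp(m&(S>75),(200,220));print('holder',len(q),np.round(rect(c,q,.008),1), q.min(0),q.max(0))
# edge lines of the foot, at z=8mm, from holder mask
w=cast(c,q,.008)[:,:2]*1000
h=cv2.convexHull(w.astype(np.float32));print(np.round(cv2.approxPolyDP(h,6,True)[:,0],1).tolist())
print('fold: top-cam reproj of holder origin guess', proj(cam('top'),[[.561,.0026,.008]]),proj(c,[[.561,.0026,.008]]))
cv2.imwrite('pics/crop2.png',np.hstack([cv2.resize(a[110:290,130:290],None,fx=3,fy=3,interpolation=2)]))
E
```

```text
[[18, 26, 118], [18, 28, 213], [21, 28, 182], [12, 21, 60], [15, 27, 132], [16, 25, 154], [17, 27, 150], [18, 26, 147], [20, 27, 186], [19, 29, 212]]
stone top 4517 [477.7 305.9 162.8  75.8   8.5]
stone all 5023 [481.1 317.3 175.1  81.5   8.5]
holder 8521 [557.4   3.8 221.1  98.8  14. ] [151 123] [260 276]
[[653.5999755859375, 73.5], [442.70001220703125, 26.0], [462.5, -68.5], [648.0999755859375, -23.399999618530273], [659.2000122070312, 45.099998474121094]]
fold: top-cam reproj of holder origin guess [[319.26281931 204.09930495]] [[207.88158638 211.35625501]]
```

View pics/crop2.png

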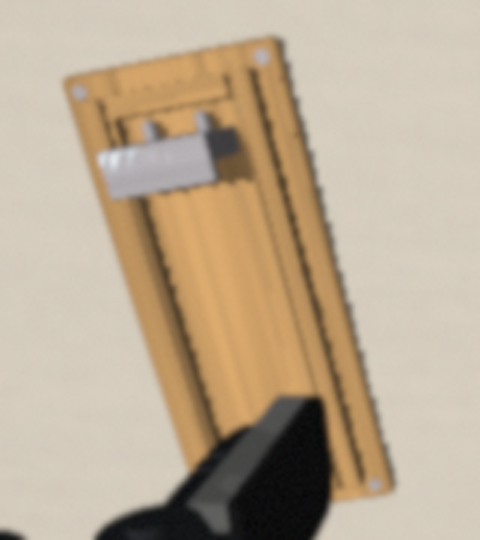

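The crop shows the holder foot with three visible corner studs, and a finger hiding the far-left corner. I'll re-measure the holder from a better spot and fix the stone mask now.

```bash
python3 - <<'E'
from h import *
import pickle
s=pickle.load(open('s1.pkl','rb'));c=cam('wrist',s)
a=cv2.imread('pics/w1.png');V=cv2.cvtColor(a,cv2.COLOR_BGR2GRAY).astype(int)
m=((V<165)).astype(np.uint8);m[:, :417]=0;m[:,480:]=0;m[:108]=0;m[230:]=0
n,l=cv2.connectedComponents(m)
ys,xs=np.where(l==l[170,450]);print(xs.min(),xs.max(),ys.min(),ys.max(),len(xs))
h=cv2.convexHull(np.c_[xs,ys].astype(np.float32));p=cv2.approxPolyDP(h,3,True)[:,0];print(p.tolist())
t=((V<165)&(V>95)).astype(np.uint8)*m;t=cv2.erode(t,np.ones((3,3)));n,l=cv2.connectedComponents(t);t=cv2.dilate((l==l[170,450]).astype(np.uint8),np.ones((3,3)))
ys,xs=np.where(t>0);q=np.c_[xs,ys];print(len(q),np.round(rect(c,q,.026),1))
h=cv2.convexHull(q.astype(np.float32));p=cv2.approxPolyDP(h,3,True)[:,0];print(p.tolist(),np.round(cast(c,p,.026)[:,:2]*1000,1).tolist())
E
```

```text
417 472 115 229 4833
[[471.0, 116.0], [457.0, 222.0], [417.0, 229.0], [426.0, 116.0]]
4093 [478.9 314.9 138.   49.8   3.3]
[[471.0, 116.0], [457.0, 222.0], [422.0, 222.0], [433.0, 115.0]] [[409.1, 333.4], [545.8, 342.9], [549.1, 295.2], [412.0, 286.2]]
```

Emit:
carry_out:
  linear:
    - [-0.0072, 0.0523, -0.048]
    - [-0.0072, 0.0523, -0.048]
    - [-0.0072, 0.0523, -0.048]
    - [-0.0072, 0.0523, -0.048]
    - [-0.0072, 0.0523, -0.048]
    - [-0.0072, 0.0523, -0.048]
    - [0, 0, 0]
    - [0, 0, 0]
  angular:
    - [0, 0, 0]
    - [0, 0, 0]
    - [0, 0, 0]
    - [0, 0, 0]
    - [0, 0, 0]
    - [0, 0, 0]
    - [0, 0, 0]
    - [0, 0, 0]
  hand: [1, 1, 1, 1, 1, 1, 1, 1]

```text
clock: 1.98
position: [0.4757, 0.3185, 0.2592]
ee_rot: [-0.002, -0.041, 0.999, -0.001]
contact_force: [-0.2, 1.0, 0.1]
width: 0.0853
gripper_force: 0.0
```

Emit:
carry_out:
  linear:
    - [0, 0, -0.04]
    - [0, 0, -0.04]
    - [0, 0, -0.04]
    - [0, 0, -0.03]
    - [0, 0, 0]
    - [0, 0, 0]
    - [0, 0, 0]
  angular:
    - [0, 0, 0]
    - [0, 0, 0]
    - [0, 0, 0]
    - [0, 0, 0]
    - [0, 0, 0]
    - [0, 0, 0]
    - [0, 0, 0]
  hand: [1, 1, 1, 1, 1, 1, 1]

```text
clock: 2.57
position: [0.4785, 0.3167, 0.1874]
ee_rot: [0.001, -0.038, 0.999, 0.001]
contact_force: [0.7, 0.5, 0.4]
width: 0.0853
gripper_force: 0.0
```

Emit:
carry_out:
  linear:
    - [0, -0.002, -0.016]
    - [0, 0, 0]
    - [0, 0, 0]
    - [0, 0, 0]
    - [0, 0, 0]
    - [0, 0, 0]
    - [0, 0, 0]
    - [0, 0, 0]
  angular:
    - [0, 0, 0]
    - [0, 0, 0]
    - [0, 0, 0]
    - [0, 0, 0]
    - [0, 0, 0]
    - [0, 0, 0]
    - [0, 0, 0]
    - [0, 0, 0]
  hand: [1, 1, 0.4, 0.4, 0.4, 0.4, 0.4, 0.4]
  force: 70

```text
clock: 3.23
position: [0.4782, 0.3158, 0.1784]
ee_rot: [0.001, -0.038, 0.999, 0.0]
contact_force: [-0.4, 0.3, 6.3]
width: 0.0486
gripper_force: 75.3
```

Emit:
carry_out:
  linear:
    - [0, 0, 0.04]
    - [0, 0, 0.06]
    - [0, 0, 0.08]
    - [0.033, -0.055, 0.05]
    - [0.033, -0.055, 0.05]
    - [0.033, -0.055, 0.05]
    - [0.033, -0.055, 0.05]
    - [0.033, -0.055, 0.05]
  angular:
    - [0, 0, 0]
    - [0, 0, 0]
    - [0, 0, 0]
    - [0, 0, 0]
    - [0, 0, 0]
    - [0, 0, 0]
    - [0, 0, 0]
    - [0, 0, 0]
  hand: [0.4, 0.4, 0.4, 0.4, 0.4, 0.4, 0.4, 0.4]

```text
clock: 3.9
position: [0.5604, 0.1767, 0.3927]
ee_rot: [-0.001, -0.039, 0.999, -0.0]
contact_force: [1.5, 0.4, -4.8]
width: 0.0483
gripper_force: 74.3
```

Emit:
carry_out:
  linear:
    - [0.033, -0.055, 0.05]
    - [0, 0, 0]
    - [0, 0, 0]
    - [0, 0, 0]
  angular:
    - [0, 0, 0]
    - [0, 0, 0]
    - [0, 0, 0]
    - [0, 0, 0]
  hand: [0.4, 0.4, 0.4, 0.4]

```text
clock: 4.23
position: [0.5765, 0.1504, 0.4162]
ee_rot: [-0.002, -0.038, 0.999, 0.0]
contact_force: [-0.9, -0.0, -4.8]
width: 0.0487
gripper_force: 74.2
```

```bash
python3 - <<'E'
from h import *
s=manip.get_state();print(s['position'],s['ee_rot'],s['qd'].round(3),s['contact_force'],s['width'])
a=snap('wrist','w2.png'); import pickle;pickle.dump(s,open('s2.pkl','wb'))
E
```

```text
[0.57646839 0.15039393 0.41619846] [-1.77100443e-03 -3.79869854e-02  9.99276639e-01  2.24155685e-04] [ 0.022  0.006  0.023  0.    -0.001 -0.001] [-0.88107347 -0.01785338 -4.78938584] 0.048675593680273584
```

Emit:
carry_out:
  linear:
    - [-0.01, -0.075, 0.008]
    - [-0.01, -0.075, 0.008]
    - [-0.01, -0.075, 0.008]
    - [-0.01, -0.075, 0.008]
    - [-0.01, -0.075, 0.008]
    - [-0.01, -0.075, 0.008]
    - [-0.01, -0.075, 0.008]
    - [-0.01, -0.075, 0.008]
  angular:
    - [0, 0, 0]
    - [0, 0, 0]
    - [0, 0, 0]
    - [0, 0, 0]
    - [0, 0, 0]
    - [0, 0, 0]
    - [0, 0, 0]
    - [0, 0, 0]
  hand: [0.4, 0.4, 0.4, 0.4, 0.4, 0.4, 0.4, 0.4]

```text
clock: 4.95
position: [0.5361, -0.1495, 0.4483]
ee_rot: [-0.001, -0.039, 0.999, 0.001]
contact_force: [0.5, 0.4, -4.2]
width: 0.0482
gripper_force: 74.4
```

Emit:
carry_out:
  linear:
    - [0, 0, 0]
    - [0, 0, 0]
    - [0, 0, 0]
    - [0, 0, 0]
  angular:
    - [0, 0, 0]
    - [0, 0, 0]
    - [0, 0, 0]
    - [0, 0, 0]
  hand: [0.4, 0.4, 0.4, 0.4]

```text
clock: 5.28
position: [0.5369, -0.1478, 0.4487]
ee_rot: [-0.001, -0.039, 0.999, 0.001]
contact_force: [-1.3, -0.7, -3.8]
width: 0.0482
gripper_force: 74.7
```

```bash
python3 - <<'E'
from h import *
s=manip.get_state();print(s['position'],s['ee_rot'],s['qd'].round(3),s['contact_force'],s['width'])
a=snap('wrist','w3.png'); import pickle;pickle.dump(s,open('s3.pkl','wb'))
cv2.imwrite('pics/w23.png',np.vstack([cv2.imread('pics/w2.png')[:300],cv2.imread('pics/w3.png')[:300]]))
E
```

```text
[ 0.53693873 -0.14782097  0.44871006] [-9.38377519e-04 -3.93772056e-02  9.99223564e-01  9.08208773e-04] [ 0.009 -0.004 -0.008 -0.004 -0.001 -0.002] [-1.27555785 -0.67302793 -3.76881956] 0.04819545795054515
```

View pics/w23.png

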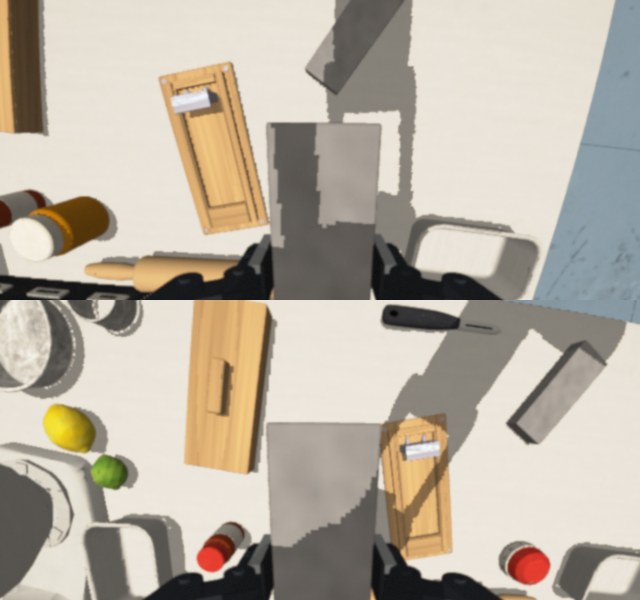

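The upper view (w2) shows the whole holder at (215,150). The lower view (w3) shows the cover at (228,85 in w3), with its handle at (217,87), and the gripped stone level between the fingers. I measure the holder and cover edges.

```bash
cat > m.py <<'E'
from h import *
import pickle
def sides(f,sf,box,z4,seed,yaw,smin=75,vmin=0):
    """fit 4 edges of mask, each cast at own z: (-x,+x,-y,+y)"""
    c=cam('wrist',pickle.load(open(sf,'rb'))) if sf else cam('top')
    hsv=cv2.cvtColor(cv2.imread(f),cv2.COLOR_BGR2HSV)
    m=((hsv[...,1]>smin)&(hsv[...,0]<30)&(hsv[...,2]>vmin)).astype(np.uint8);x0,y0,x1,y1=box
    b=np.zeros_like(m);b[y0:y1,x0:x1]=1;m*=b
    m=cv2.morphologyEx(m,cv2.MORPH_OPEN,np.ones((3,3)))
    n,l=cv2.connectedComponents(m);m=(l==l[seed[1],seed[0]]).astype(np.uint8)
    q=max(cv2.findContours(m,0,cv2.CHAIN_APPROX_NONE)[0],key=len)[:,0].astype(float)
    cs,sn=np.cos(yaw),np.sin(yaw);Rt=np.array([[cs,sn],[-sn,cs]])
    out=[]
    for k,z in enumerate(z4):
        w=cast(c,q,z)[:,:2]@Rt.T*1000; ax,other=(0,1) if k<2 else (1,0)
        lo,hi=w.min(0),w.max(0);sg=1 if k%2 else -1
        mid=(w[:,other]>lo[other]+.15*(hi-lo)[other])&(w[:,other]<hi[other]-.15*(hi-lo)[other])
        v=w[mid];ext=v[:,ax].max() if sg>0 else v[:,ax].min()
        v=v[abs(v[:,ax]-ext)<8]
        for _ in range(4):
            p=np.polyfit(v[:,other],v[:,ax],1);r=v[:,ax]-np.polyval(p,v[:,other]);v=v[abs(r)<max(1,1.5*r.std())]
        out.append((p,v.shape[0]))
    px=[o[0] for o in out]
    # centre: intersections of opposite-edge midlines
    mx=(px[0]+px[1])/2; my=(px[2]+px[3])/2
    X=(mx[1]+mx[0]*my[1])/(1-mx[0]*my[0]);Y=np.polyval(my,X)
    L=np.polyval(px[1],Y)-np.polyval(px[0],Y);W=np.polyval(px[3],X)-np.polyval(px[2],X)
    ctr=np.array([X,Y])@Rt
    print(f,'centre',ctr.round(1),'LxW',L.round(1),W.round(1),'yaw from edges',[round(float(np.degrees(yaw+(np.arctan(p[0])*(-1 if i<2 else 1)))),2) for i,p in enumerate(px)],[o[1] for o in out])
E
python3 - <<'E'
from m import *
y=np.radians(14)
sides('pics/w2.png','s2.pkl',(150,50,285,245),(.008,.008,.008,0),(210,150),y)
sides('pics/w2.png','s2.pkl',(150,50,285,245),(.008,.008,.008,.008),(210,150),y,75,100)
sides('pics/w3.png','s3.pkl',(383,100,470,262),(.008,.008,.008,.008),(415,210),y,60)
sides('pics/top0.png',None,(280,155,355,255),(.008,.008,.008,.008),(305,195),y)
y=np.radians(-5)
sides('pics/w3.png','s3.pkl',(170,0,275,190),(.042,.042,.042,0),(205,130),y,50)
sides('pics/w3.png','s3.pkl',(170,0,275,190),(.042,.042,.042,.042),(205,130),y,50,150)
sides('pics/top0.png',None,(395,200,450,295),(.042,.042,0,.042),(412,270),y)
h=cv2.cvtColor(cv2.imread('pics/w3.png'),cv2.COLOR_BGR2HSV)
print([h[120,x].tolist() for x in range(180,276,6)]);print([h[y,230].tolist() for y in range(0,20,3)])
cv2.imwrite('pics/crop3.png',cv2.resize(cv2.imread('pics/w3.png')[0:185,170:290],None,fx=3,fy=3,interpolation=2))
E
```

```text
pics/w2.png centre [558.2   2.6] LxW 219.6 95.0 yaw from edges [14.16, 13.8, 14.15, 13.99] [52, 46, 111, 114]
pics/w2.png centre [558.    3.7] LxW 219.7 97.1 yaw from edges [14.16, 13.8, 14.15, 13.99] [52, 46, 111, 114]
pics/w3.png centre [557.9   1.1] LxW 221.0 97.7 yaw from edges [13.92, 14.03, 13.45, 13.98] [48, 40, 71, 95]
pics/top0.png centre [560.8   2.3] LxW 219.4 96.0 yaw from edges [12.44, 15.22, 14.31, 14.2] [17, 18, 36, 36]
pics/w3.png centre [ 435.3 -285.1] LxW 208.0 86.9 yaw from edges [2.75, -5.61, -5.33, -5.39] [51, 50, 121, 120]
pics/w3.png centre [ 435.3 -284.7] LxW 208.1 87.8 yaw from edges [2.75, -5.5, -5.33, -5.5] [51, 46, 121, 120]
pics/top0.png centre [ 435.5 -288.9] LxW 209.3 98.1 yaw from edges [-7.11, -5.65, -5.17, -4.82] [16, 17, 38, 39]
[[19, 17, 235], [18, 78, 229], [17, 124, 218], [18, 122, 228], [17, 125, 218], [17, 124, 227], [17, 124, 224], [18, 121, 230], [17, 122, 228], [18, 121, 232], [19, 116, 242], [19, 117, 239], [17, 126, 213], [16, 101, 81], [19, 27, 198], [19, 17, 236]]
[[17, 124, 223], [17, 124, 223], [17, 122, 223], [17, 122, 223], [17, 122, 223], [17, 122, 223], [17, 122, 223]]
```

View pics/crop3.png

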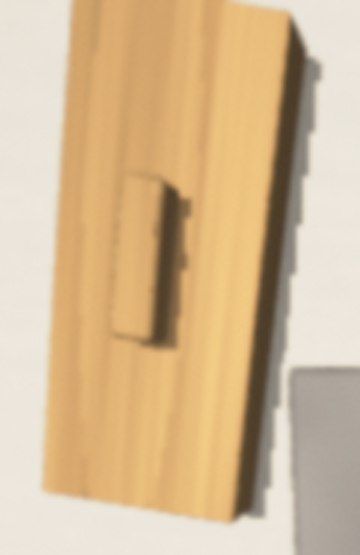

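The crop shows the cover from above. Its near edge is cut off at the top, its far edge is near row 170 of w3, and the handle centre is at about (216,86). Now I work out the stone's offset in the hand and the tool targets.

```bash
cat > tgt.py <<'E'
import numpy as np
Hc=np.array([.558,.0024]);yaw=np.radians(14.0);hx=np.array([np.cos(yaw),np.sin(yaw)])
def tcp(th,xtop,zA,off,h=.1784):
    """th deg tilt, xtop: near-top corner in holder x (mm), zA: near-bottom corner height (mm), off: TCP ahead of stone centre along stone x (mm)"""
    t=np.radians(th);e=np.array([np.cos(t),np.sin(t)]);u=np.array([-np.sin(t),np.cos(t)])
    A=np.array([xtop,zA+26*u[1]])-26*u
    p=(A+(70+off)*e+h*1000*u)/1000
    return np.r_[Hc+hx*p[0],p[1]]
E
python3 - <<'E'
from m import *
from tgt import *
for f,sf in(('w2','s2.pkl'),('w3','s3.pkl')):
    s=pickle.load(open(sf,'rb'));c=cam('wrist',s)
    g=cv2.cvtColor(cv2.imread(f'pics/{f}.png'),cv2.COLOR_BGR2GRAY).astype(int)
    col=g[95:150,340:370].mean(1);r=95+np.argmax(abs(np.diff(col)))+.5
    row=g[150:190].mean(0);d=abs(np.diff(row));l=250+np.argmax(d[250:300])+.5;rr=360+np.argmax(d[360:400])+.5
    P=cast(c,[[l,r],[rr,r]],s['position'][2]-.1524)
    d=P[:,:2]-s['position'][:2];ty=np.radians(94.5);y=np.array([np.cos(ty),np.sin(ty)]);x=np.array([-y[1],y[0]])
    print(f,r,l,rr,'tool x',(d@x*1000).round(1),'tool y',(d@y*1000).round(1))
s=pickle.load(open('s3.pkl','rb'));c=cam('wrist',s)
print('handle',cast(c,[[213.3,59],[224.3,61],[220,113.3],[207.7,110.7]],.066).mean(0))
print('far end',cast(c,[[170+42/3,490/3],[170+233/3,520/3]],.042))
for a in((14,-46,50),(14,-46,9.5),(14,-66,9),(14,-74,8.5),(10,-74,8.5),(7,-74,8.5),(3.5,-73,8.5),(0,-72,8.5)):print(a,tcp(*a,0).round(4))
E
```

```text
w2 112.5 267.5 398.5 tool x [72.9 72.8] tool y [-23.3  32. ]
w3 122.5 267.5 378.5 tool x [68.5 68.5] tool y [-23.4  23.7]
handle [ 0.43471635 -0.28280281  0.066     ]
far end [[ 0.53489949 -0.33761163  0.042     ]
 [ 0.54225502 -0.24953843  0.042     ]]
(14, -46, 50) [ 0.5435 -0.0012  0.24  ]
(14, -46, 9.5) [ 0.5435 -0.0012  0.1995]
(14, -66, 9) [ 0.5241 -0.0061  0.199 ]
(14, -74, 8.5) [ 0.5163 -0.008   0.1985]
(10, -74, 8.5) [ 0.5274 -0.0052  0.1963]
(7, -74, 8.5) [ 0.5356 -0.0032  0.1941]
(3.5, -73, 8.5) [ 0.5459 -0.0006  0.1908]
(0, -72, 8.5) [0.5561 0.0019 0.1869]
```

Emit:
carry_out:
  linear:
    - [0.0022, 0.049, -0.063]
    - [0.0022, 0.049, -0.063]
    - [0.0022, 0.049, -0.063]
    - [0.0022, 0.049, -0.063]
    - [0.0022, 0.049, -0.063]
    - [0.0022, 0.049, -0.063]
    - [0, 0, 0]
    - [0, 0, 0]
  angular:
    - [0, 0, 0.69]
    - [0, 0, 0.69]
    - [0, 0, 0.69]
    - [0.185, -0.741, 0]
    - [0.185, -0.741, 0]
    - [0.185, -0.741, 0]
    - [0.185, -0.741, 0]
    - [0, 0, 0]
  hand: [0.4, 0.4, 0.4, 0.4, 0.4, 0.4, 0.4, 0.4]

```text
clock: 6.0
position: [0.5412, 0.0005, 0.2581]
ee_rot: [0.118, -0.122, 0.985, 0.017]
contact_force: [-1.5, -0.8, -2.7]
width: 0.0482
gripper_force: 75.2
```

Emit:
carry_out:
  linear:
    - [0, 0, 0]
    - [0, 0, 0]
    - [0, 0, 0]
    - [0, 0, 0]
  angular:
    - [0, 0, 0]
    - [0, 0, 0]
    - [0, 0, 0]
    - [0, 0, 0]
  hand: [0.4, 0.4, 0.4, 0.4]

```text
clock: 6.33
position: [0.5444, -0.0029, 0.2619]
ee_rot: [0.122, -0.12, 0.985, 0.015]
contact_force: [0.1, -0.3, -4.3]
width: 0.0488
gripper_force: 75.2
```

```bash
python3 - <<'E'
from h import *
from scipy.spatial.transform import Rotation as R
s=manip.get_state();w,x,y,z=s['ee_rot'];M=R.from_quat([x,y,z,w]).as_matrix()
print(s['position'],'yaw of y',np.degrees(np.arctan2(M[1,1],M[0,1])),'tilt',np.degrees(np.arcsin(-M[2,0])),M[2,1],s['contact_force'],s['width'])
a=snap('wrist','w4.png');snap('scene','sc4.png')
cv2.imwrite('pics/m4.png',np.hstack([a[:300,:,::-1][:,150:490],cv2.resize(cv2.imread('pics/sc4.png')[150:270,230:400],None,fx=2.5,fy=2.5,interpolation=2)]))
E
```

```text
[ 0.5443978  -0.00290345  0.26188116] yaw of y 103.87217596347689 tilt 14.10241998426979 -0.0004830327061464655 [ 0.05681495 -0.31880068 -4.30618537] 0.0487549271366138
```

View pics/m4.png

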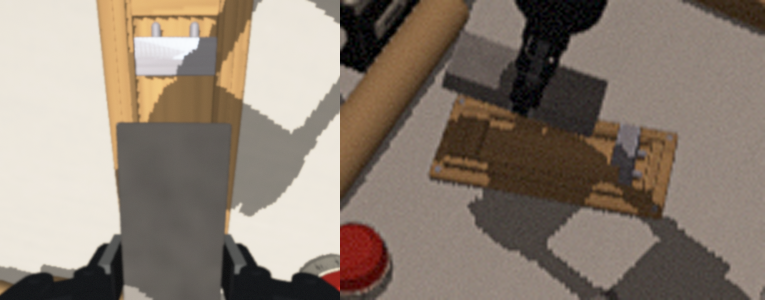

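The left half shows the stone (117–231) centred on the jaw (135–216) and tilted square to the holder. The right half shows it hovering over the pocket, jaw end down. Next I lower it.

Emit:
carry_out:
  linear:
    - [-0.0005, 0.0008, -0.03]
    - [-0.0005, 0.0008, -0.03]
    - [-0.0005, 0.0009, -0.03]
    - [-0.0005, 0.0009, -0.028]
    - [0, 0, 0]
    - [0, 0, 0]
    - [0, 0, 0]
  angular:
    - [0, 0, 0]
    - [0, 0, 0]
    - [0, 0, 0]
    - [0, 0, 0]
    - [0, 0, 0]
    - [0, 0, 0]
    - [0, 0, 0]
  hand: [0.4, 0.4, 0.4, 0.4, 0.4, 0.4, 0.4]

```text
clock: 7.02
position: [0.5433, -0.001, 0.2025]
ee_rot: [0.122, -0.12, 0.985, 0.015]
contact_force: [0.1, 0.3, -3.0]
width: 0.0485
gripper_force: 75.1
```

Emit:
carry_out:
  linear:
    - [0, 0, -0.003]
    - [0, 0, 0]
    - [0, 0, -0.002]
    - [0, 0, 0]
    - [0, 0, 0]
  angular:
    - [0, 0, 0]
    - [0, 0, 0]
    - [0, 0, 0]
    - [0, 0, 0]
    - [0, 0, 0]
  hand: [0.4, 0.4, 0.4, 0.4, 0.4]

```text
clock: 7.43
position: [0.5426, -0.0007, 0.1994]
ee_rot: [0.121, -0.12, 0.985, 0.015]
contact_force: [0.1, 0.5, -4.1]
width: 0.0487
gripper_force: 75.1
```

Emit:
carry_out:
  linear:
    - [0, 0, -0.002]
    - [0, 0, 0]
    - [0, 0, 0]
  angular:
    - [0, 0, 0]
    - [0, 0, 0]
    - [0, 0, 0]
  hand: [0.4, 0.4, 0.4]

```text
clock: 7.68
position: [0.5425, -0.0007, 0.1982]
ee_rot: [0.121, -0.12, 0.985, 0.015]
contact_force: [-0.1, -0.1, -3.8]
width: 0.0487
gripper_force: 75.1
```

Emit:
carry_out:
  linear:
    - [0, 0, -0.002]
    - [0, 0, 0]
    - [0, 0, 0]
  angular:
    - [0, 0, 0]
    - [0, 0, 0]
    - [0, 0, 0]
  hand: [0.4, 0.4, 0.4]

```text
clock: 7.93
position: [0.5427, -0.0007, 0.1973]
ee_rot: [0.121, -0.12, 0.985, 0.015]
contact_force: [0.9, -0.2, -2.4]
width: 0.0482
gripper_force: 75.3
```

Emit:
carry_out:
  linear:
    - [0, 0, -0.002]
    - [0, 0, 0]
    - [0, 0, 0]
  angular:
    - [0, 0, 0]
    - [0, 0, 0]
    - [0, 0, 0]
  hand: [0.4, 0.4, 0.4]

```text
clock: 8.18
position: [0.5428, -0.0007, 0.1967]
ee_rot: [0.121, -0.12, 0.985, 0.015]
contact_force: [-0.6, 0.1, 0.8]
width: 0.0487
gripper_force: 76.0
```

Emit:
carry_out:
  linear:
    - [0, 0, 0.0016]
    - [-0.0097, -0.0024, 0]
    - [-0.0097, -0.0024, 0]
    - [-0.0097, -0.0024, 0]
    - [-0.0058, -0.0015, 0]
    - [0, 0, 0]
    - [0, 0, 0]
  angular:
    - [0, 0, 0]
    - [0, 0, 0]
    - [0, 0, 0]
    - [0, 0, 0]
    - [0, 0, 0]
    - [0, 0, 0]
    - [0, 0, 0]
  hand: [0.4, 0.4, 0.4, 0.4, 0.4, 0.4, 0.4]

```text
clock: 8.77
position: [0.5244, -0.0052, 0.1969]
ee_rot: [0.12, -0.12, 0.985, 0.015]
contact_force: [-0.5, -1.1, 0.1]
width: 0.0483
gripper_force: 75.5
```

Emit:
carry_out:
  linear:
    - [-0.0039, -0.001, 0]
    - [0, 0, 0]
    - [0, 0, 0]
  angular:
    - [0, 0, 0]
    - [0, 0, 0]
    - [0, 0, 0]
  hand: [0.4, 0.4, 0.4]

```text
clock: 9.02
position: [0.5234, -0.0056, 0.1971]
ee_rot: [0.121, -0.12, 0.985, 0.015]
contact_force: [1.5, 0.6, -1.0]
width: 0.0484
gripper_force: 75.5
```

Emit:
carry_out:
  linear:
    - [-0.0039, -0.001, 0.0005]
    - [0, 0, 0]
    - [0, 0, 0]
  angular:
    - [0, 0, 0]
    - [0, 0, 0]
    - [0, 0, 0]
  hand: [0.4, 0.4, 0.4]

```text
clock: 9.27
position: [0.5218, -0.006, 0.1974]
ee_rot: [0.122, -0.12, 0.985, 0.015]
contact_force: [3.2, 1.7, -2.8]
width: 0.0487
gripper_force: 75.1
```

Emit:
carry_out:
  linear:
    - [-0.0039, -0.001, 0]
    - [0, 0, 0]
    - [0, 0, 0]
  angular:
    - [0, 0, 0]
    - [0, 0, 0]
    - [0, 0, 0]
  hand: [0.4, 0.4, 0.4]

```text
clock: 9.52
position: [0.5199, -0.0065, 0.1974]
ee_rot: [0.122, -0.12, 0.985, 0.015]
contact_force: [4.5, 1.7, -4.2]
width: 0.0485
gripper_force: 75.1
```

Emit:
carry_out:
  linear:
    - [-0.0039, -0.001, 0]
    - [0, 0, 0]
    - [0, 0, 0]
  angular:
    - [0, 0, 0]
    - [0, 0, 0]
    - [0, 0, 0]
  hand: [0.4, 0.4, 0.4]

```text
clock: 9.77
position: [0.5182, -0.0069, 0.1976]
ee_rot: [0.122, -0.12, 0.985, 0.015]
contact_force: [5.8, 3.6, -4.0]
width: 0.0482
gripper_force: 75.0
```

Emit:
carry_out:
  linear:
    - [-0.0039, -0.001, 0]
    - [0, 0, 0]
    - [0, 0, 0]
  angular:
    - [0, 0, 0]
    - [0, 0, 0]
    - [0, 0, 0]
  hand: [0.4, 0.4, 0.4]

```text
clock: 10.02
position: [0.5165, -0.0074, 0.1976]
ee_rot: [0.123, -0.119, 0.985, 0.015]
contact_force: [6.4, 3.8, -4.2]
width: 0.0485
gripper_force: 74.9
```

```bash
python3 - <<'E'
from tgt import *
b=tcp(14,-74,8.6,0,.1772)
for a in((14,-74,8.6),(12,-74,8.6),(10,-74,8.6),(8,-74,8.6),(6,-74,8.6),(4,-74,8.4),(2,-73.5,8.2),(0,-73,8)):
    p=tcp(*a,0,.1772);print(a,p.round(4),((p-b)/.5).round(4));b=p
E
```

```text
(14, -74, 8.6) [ 0.5166 -0.0079  0.1975] [0. 0. 0.]
(12, -74, 8.6) [ 0.5221 -0.0065  0.1965] [ 0.011   0.0028 -0.002 ]
(10, -74, 8.6) [ 0.5276 -0.0052  0.1953] [ 0.011   0.0027 -0.0024]
(8, -74, 8.6) [ 0.533  -0.0038  0.1938] [ 0.0109  0.0027 -0.0029]
(6, -74, 8.6) [ 0.5384 -0.0025  0.1921] [ 0.0107  0.0027 -0.0033]
(4, -74, 8.4) [ 0.5437 -0.0012  0.1901] [ 0.0106  0.0026 -0.0042]
(2, -73.5, 8.2) [5.494e-01 3.000e-04 1.877e-01] [ 0.0114  0.0029 -0.0046]
(0, -73, 8) [0.5551 0.0017 0.1852] [ 0.0113  0.0028 -0.0051]
```

Emit:
carry_out:
  linear:
    - [-0.0014, -0.0003, 0]
    - [0.011, 0.0028, -0.002]
    - [0.011, 0.0027, -0.0024]
    - [0.0109, 0.0027, -0.0029]
    - [0, 0, 0]
    - [0, 0, 0]
    - [0, 0, 0]
  angular:
    - [0, 0, 0]
    - [-0.1056, 0.4234, 0]
    - [-0.1056, 0.4234, 0]
    - [-0.1056, 0.4234, 0]
    - [0, 0, 0]
    - [0, 0, 0]
    - [0, 0, 0]
  hand: [0.4, 0.4, 0.4, 0.4, 0.4, 0.4, 0.4]

```text
clock: 10.6
position: [0.5334, -0.0034, 0.1943]
ee_rot: [0.072, -0.12, 0.99, 0.008]
contact_force: [7.0, 3.9, -3.6]
width: 0.0486
gripper_force: 75.2
```

Emit:
carry_out:
  linear:
    - [0.0107, 0.0027, -0.0033]
    - [0.0106, 0.0026, -0.0042]
    - [0, 0, 0]
    - [0, 0, 0]
    - [0, 0, 0]
  angular:
    - [-0.1056, 0.4234, 0]
    - [-0.1056, 0.4234, 0]
    - [0, 0, 0]
    - [0, 0, 0]
    - [0, 0, 0]
  hand: [0.4, 0.4, 0.4, 0.4, 0.4]

```text
clock: 11.02
position: [0.5444, -0.0007, 0.1908]
ee_rot: [0.038, -0.12, 0.992, 0.004]
contact_force: [7.1, 3.5, -1.6]
width: 0.0483
gripper_force: 75.5
```

```bash
python3 - <<'E'
from h import *
from scipy.spatial.transform import Rotation as R
s=manip.get_state();w,x,y,z=s['ee_rot'];M=R.from_quat([x,y,z,w]).as_matrix()
print(s['position'],'yaw of y',np.degrees(np.arctan2(M[1,1],M[0,1])),'tilt',np.degrees(np.arcsin(-M[2,0])),M[2,1],s['contact_force'],s['moment'],s['width'])
a=snap('wrist','w5.png');snap('scene','sc5.png')
cv2.imwrite('pics/m5.png',np.hstack([a[:300,:,::-1][:,150:490],cv2.resize(cv2.imread('pics/sc5.png')[150:270,230:400],None,fx=2.5,fy=2.5,interpolation=2)]))
E
```

```text
[ 0.54441191 -0.00071073  0.19079029] yaw of y 103.8416364073754 tilt 4.4263556330034675 -0.001187410430985629 [ 7.08656395  3.4574434  -1.64033902] [ 0.51086708 -0.960051    0.03916343] 0.04826026092965615
```

View pics/m5.png

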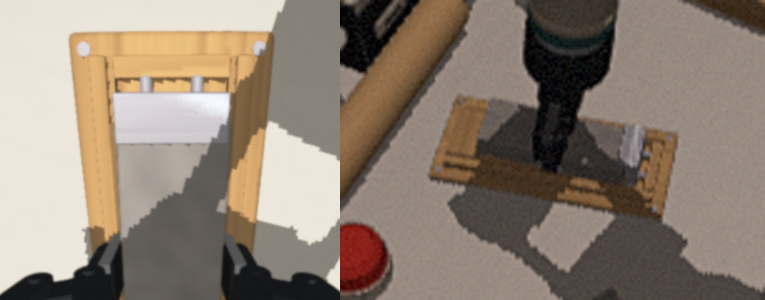

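The stone's end is under the jaw lip at (172,143 left), laterally centred in the pocket, and its far end is over the far wall. I continue lowering.

Emit:
carry_out:
  linear:
    - [0.0112, 0.0028, -0.0048]
    - [0, 0, 0]
    - [0, 0, 0]
  angular:
    - [-0.1056, 0.4234, 0]
    - [0, 0, 0]
    - [0, 0, 0]
  hand: [0.4, 0.4, 0.4]

```text
clock: 11.37
position: [0.5499, 0.0007, 0.1885]
ee_rot: [0.021, -0.121, 0.992, 0.002]
contact_force: [6.2, 3.3, 0.9]
width: 0.0485
gripper_force: 75.8
```

Emit:
carry_out:
  linear:
    - [0.0056, 0.0014, -0.0027]
    - [0, 0, 0]
    - [0, 0, 0]
  angular:
    - [-0.0528, 0.2117, 0]
    - [0, 0, 0]
    - [0, 0, 0]
  hand: [0.4, 0.4, 0.4]

```text
clock: 11.62
position: [0.5526, 0.0014, 0.1878]
ee_rot: [0.012, -0.121, 0.993, 0.001]
contact_force: [4.4, 3.9, 4.1]
width: 0.0488
gripper_force: 78.9
```

Emit:
carry_out:
  linear:
    - [0.0065, 0.0016, 0]
    - [0, 0, 0]
    - [0, 0, 0]
  angular:
    - [-0.07, 0.28, 0]
    - [0, 0, 0]
    - [0, 0, 0]
  hand: [0.4, 0.4, 0.4]

```text
clock: 11.87
position: [0.5561, 0.0022, 0.1877]
ee_rot: [0.001, -0.121, 0.993, -0.001]
contact_force: [4.9, 2.3, 2.5]
width: 0.048
gripper_force: 79.7
```

```bash
python3 - <<'E'
from h import *
from scipy.spatial.transform import Rotation as R
s=manip.get_state();w,x,y,z=s['ee_rot'];M=R.from_quat([x,y,z,w]).as_matrix()
print(s['position'],'yaw of y',np.degrees(np.arctan2(M[1,1],M[0,1])),'tilt',np.degrees(np.arcsin(-M[2,0])),M[2,1],s['contact_force'],s['moment'],s['width'])
a=snap('wrist','w6.png');b=snap('scene','sc6.png')
cv2.imwrite('pics/m6.png',np.hstack([a[:300,:,::-1][:,150:490],cv2.resize(b[180:255,255:380,::-1],None,fx=3.5,fy=4,interpolation=2)]))
E
```

```text
[0.55608626 0.00223244 0.18773363] yaw of y 103.85381312853383 tilt 0.14741250093740127 -0.0013920460590669806 [4.90935759 2.30976533 2.53269823] [ 0.60744986 -0.89305321  0.05791593] 0.047970111895522416
```

View pics/m6.png

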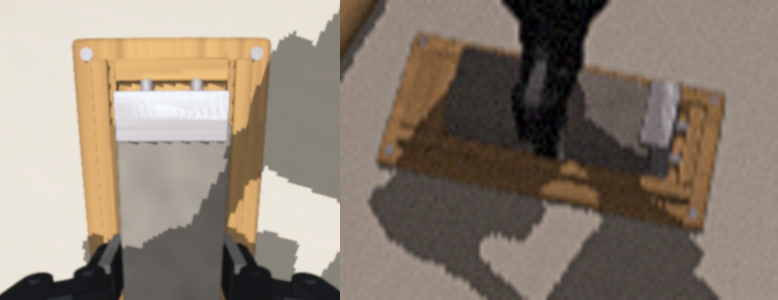

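The left half shows the stone level, its end under the lip, parallel to the pocket walls. The right half shows it inside the pocket, with the fingertips just over the raised sides. Force and height suggest the fingertips rest on the raised part, so I release here and press the stone down afterwards.

Emit:
carry_out:
  linear:
    - [0, 0, 0]
    - [0, 0, 0]
    - [0, 0, 0]
    - [0, 0, 0]
    - [0, 0, 0.01]
    - [0, 0, 0.04]
    - [0, 0, 0.08]
    - [0, 0, 0]
  angular:
    - [0, 0, 0]
    - [0, 0, 0]
    - [0, 0, 0]
    - [0, 0, 0]
    - [0, 0, 0]
    - [0, 0, 0]
    - [0, 0, 0]
    - [0, 0, 0]
  hand: [0.8, 0.8, 0.8, 0.8, 0.8, 0.8, 0.8, 0.8]

```text
clock: 12.63
position: [0.5557, 0.0016, 0.2571]
ee_rot: [0.002, -0.121, 0.993, -0.002]
contact_force: [2.1, 0.1, -0.2]
width: 0.0682
gripper_force: 0.0
```

Emit:
carry_out:
  linear:
    - [0, 0, 0]
    - [0, 0, 0]
    - [0, 0, 0]
    - [0, 0, 0]
    - [0, 0, 0]
  angular:
    - [0, 0, 0]
    - [0, 0, 0]
    - [0, 0, 0]
    - [0, 0, 0]
    - [0, 0, 0]
  hand: [0, 0, 0, 0, 0]

```text
clock: 13.05
position: [0.553, 0.0019, 0.2501]
ee_rot: [-0.004, -0.121, 0.993, 0.0]
contact_force: [0.3, 0.0, -0.1]
width: 0.0073
gripper_force: 0.0
```

Emit:
carry_out:
  linear:
    - [0.036, 0.0084, 0]
    - [0.036, 0.0084, 0]
    - [0.035, 0.0084, -0.02]
    - [0, 0, -0.04]
    - [0, 0, -0.014]
    - [0, 0, 0]
    - [0, 0, 0]
    - [0, 0, 0]
  angular:
    - [0, 0, 0]
    - [0, 0, 0]
    - [0, 0, 0]
    - [0, 0, 0]
    - [0, 0, 0]
    - [0, 0, 0]
    - [0, 0, 0]
    - [0, 0, 0]
  hand: [0, 0, 0, 0, 0, 0, 0, 0]

```text
clock: 13.72
position: [0.6067, 0.0144, 0.2145]
ee_rot: [-0.003, -0.121, 0.993, -0.0]
contact_force: [0.4, 0.3, -0.4]
width: -0.0002
gripper_force: 0.0
```

Emit:
carry_out:
  linear:
    - [0, 0, -0.004]
    - [0, 0, 0]
    - [0, 0, 0]
  angular:
    - [0, 0, 0]
    - [0, 0, 0]
    - [0, 0, 0]
  hand: [0, 0, 0]

```text
clock: 13.97
position: [0.6069, 0.0145, 0.2128]
ee_rot: [-0.002, -0.121, 0.993, -0.0]
contact_force: [-0.7, 0.5, 0.3]
width: -0.0002
gripper_force: 0.0
```

Emit:
carry_out:
  linear:
    - [0, 0, -0.004]
    - [0, 0, 0]
    - [0, 0, 0]
  angular:
    - [0, 0, 0]
    - [0, 0, 0]
    - [0, 0, 0]
  hand: [0, 0, 0]

```text
clock: 14.22
position: [0.6068, 0.0145, 0.2102]
ee_rot: [-0.003, -0.121, 0.993, -0.0]
contact_force: [0.4, -0.1, 0.4]
width: 0.0002
gripper_force: 0.0
```

Emit:
carry_out:
  linear:
    - [0, 0, -0.004]
    - [0, 0, 0]
    - [0, 0, 0]
  angular:
    - [0, 0, 0]
    - [0, 0, 0]
    - [0, 0, 0]
  hand: [0, 0, 0]

```text
clock: 14.47
position: [0.6069, 0.0145, 0.2079]
ee_rot: [-0.003, -0.121, 0.993, -0.0]
contact_force: [-0.4, -1.0, -1.5]
width: -0.0002
gripper_force: 0.0
```

Emit:
carry_out:
  linear:
    - [0, 0, -0.004]
    - [0, 0, 0]
    - [0, 0, 0]
  angular:
    - [0, 0, 0]
    - [0, 0, 0]
    - [0, 0, 0]
  hand: [0, 0, 0]

```text
clock: 14.72
position: [0.6069, 0.0144, 0.2074]
ee_rot: [-0.003, -0.121, 0.993, -0.0]
contact_force: [-2.4, -0.3, 8.2]
width: -0.0002
gripper_force: 4.0
```

Emit:
carry_out:
  linear:
    - [0, 0, -0.004]
    - [0, 0, 0]
    - [0, 0, 0]
  angular:
    - [0, 0, 0]
    - [0, 0, 0]
    - [0, 0, 0]
  hand: [0, 0, 0]

```text
clock: 14.97
position: [0.6068, 0.0144, 0.2074]
ee_rot: [-0.002, -0.121, 0.993, -0.001]
contact_force: [-4.8, -0.0, 19.3]
width: 0.0002
gripper_force: 9.5
```

Emit:
carry_out:
  linear:
    - [0, 0, 0.03]
    - [-0.055, -0.0137, 0]
    - [-0.055, -0.0137, 0]
    - [-0.055, -0.0137, 0]
    - [0, 0, -0.022]
    - [0, 0, 0]
    - [0, 0, 0]
  angular:
    - [0, 0, 0]
    - [0, 0, 0]
    - [0, 0, 0]
    - [0, 0, 0]
    - [0, 0, 0]
    - [0, 0, 0]
    - [0, 0, 0]
  hand: [0, 0, 0, 0, 0, 0, 0]

```text
clock: 15.55
position: [0.5241, -0.0061, 0.2082]
ee_rot: [-0.003, -0.121, 0.993, -0.0]
contact_force: [1.0, -0.2, -0.5]
width: 0.0002
gripper_force: 0.0
```

Emit:
carry_out:
  linear:
    - [0, 0, -0.004]
    - [0, 0, 0]
    - [0, 0, 0]
  angular:
    - [0, 0, 0]
    - [0, 0, 0]
    - [0, 0, 0]
  hand: [0, 0, 0]

```text
clock: 15.8
position: [0.5251, -0.006, 0.2074]
ee_rot: [-0.002, -0.121, 0.993, -0.001]
contact_force: [-3.2, -0.6, 10.6]
width: 0.0002
gripper_force: 5.4
```

Emit:
carry_out:
  linear:
    - [0, 0, -0.004]
    - [0, 0, 0]
    - [0, 0, 0]
  angular:
    - [0, 0, 0]
    - [0, 0, 0]
    - [0, 0, 0]
  hand: [0, 0, 0]

```text
clock: 16.05
position: [0.525, -0.006, 0.2073]
ee_rot: [-0.002, -0.121, 0.993, -0.001]
contact_force: [-6.0, -0.8, 24.8]
width: 0.0001
gripper_force: 12.7
```

Emit:
carry_out:
  linear:
    - [0, 0, 0.06]
    - [-0.0071, -0.0383, 0.0617]
    - [-0.0071, -0.0383, 0.0617]
    - [-0.0071, -0.0383, 0.0617]
    - [-0.0071, -0.0383, 0.0617]
    - [-0.0071, -0.0383, 0.0617]
    - [-0.0071, -0.0383, 0.0617]
    - [-0.0071, -0.0383, 0.0617]
  angular:
    - [0, 0, 0]
    - [0, 0, -0.6]
    - [0, 0, -0.6]
    - [0, 0, -0.6]
    - [0, 0, -0.6]
    - [0, 0, -0.6]
    - [0, 0, -0.6]
    - [0, 0, -0.6]
  hand: [0, 0, 0, 0, 0, 0, 0, 0]

```text
clock: 16.72
position: [0.4997, -0.1409, 0.4519]
ee_rot: [-0.002, 0.048, 0.999, 0.0]
contact_force: [0.6, -0.1, -0.4]
width: 0.0001
gripper_force: 0.0
```

Emit:
carry_out:
  linear:
    - [0, 0, 0]
    - [0, 0, 0]
    - [0, 0, 0]
    - [0, 0, 0]
  angular:
    - [0, 0, 0]
    - [0, 0, 0]
    - [0, 0, 0]
    - [0, 0, 0]
  hand: [0, 0, 0, 0]

```text
clock: 17.05
position: [0.4996, -0.1395, 0.4485]
ee_rot: [-0.004, 0.046, 0.999, 0.001]
contact_force: [0.5, -0.4, 0.2]
width: 0.0001
gripper_force: 0.0
```

```bash
python3 - <<'E'
from m import *
s=manip.get_state();print(s['position'],s['ee_rot'])
a=snap('wrist','w7.png');pickle.dump(s,open('s7.pkl','wb'));snap('top','top7.png')
c=cam('wrist',s);print('proj holder,cover',proj(c,[[.558,.0024,.008],[.434,-.284,.042]]))
hsv=cv2.cvtColor(cv2.imread('pics/w7.png'),cv2.COLOR_BGR2HSV).astype(int)
# profile along holder mid-line at z=.034, various y
yaw=np.radians(14);hx=np.array([np.cos(yaw),np.sin(yaw)]);hy=np.array([-hx[1],hx[0]])
for y in(-15,0,15):
    X=np.arange(-105,110,3.);P=np.c_[np.array([.558,.0024])+(X[:,None]*hx+y*hy)/1000,np.full(len(X),.034)]
    q=proj(c,P).round().astype(int);print(y,[(int(x),int(hsv[v,u,1]),int(hsv[v,u,2])) for x,(u,v) in zip(X,q) if 0<=v<400 and 0<=u<640])
for x in(-30,20,55):
    Y=np.arange(-48,50,3.);P=np.c_[np.array([.558,.0024])+(x*hx+Y[:,None]*hy)/1000,np.full(len(Y),.034)]
    q=proj(c,P).round().astype(int);print('x',x,[(int(y),int(hsv[v,u,1]),int(hsv[v,u,2])) for y,(u,v) in zip(Y,q)])
E
```

```text
[ 0.49956722 -0.13945903  0.44853035] [-4.09871256e-03  4.63005715e-02  9.98918738e-01  9.01383980e-04]
proj holder,cover [[416.86647144 201.89725137]
 [209.96109478 139.01042151]]
-15 [(-105, 125, 215), (-102, 126, 192), (-99, 125, 214), (-96, 127, 215), (-93, 95, 209), (-90, 46, 190), (-87, 17, 181), (-84, 6, 123), (-81, 7, 112), (-78, 8, 212), (-75, 6, 225), (-72, 8, 233), (-69, 6, 213), (-66, 4, 191), (-63, 7, 190), (-60, 6, 182), (-57, 25, 156), (-54, 26, 157), (-51, 27, 153), (-48, 26, 154), (-45, 27, 153), (-42, 27, 153), (-39, 26, 156), (-36, 27, 159), (-33, 25, 161), (-30, 27, 162), (-27, 27, 163), (-24, 26, 164), (-21, 28, 164), (-18, 27, 162), (-15, 25, 152), (-12, 26, 139), (-9, 25, 93), (-6, 25, 91), (-3, 23, 90), (0, 25, 92), (3, 25, 93), (6, 25, 91), (9, 23, 90), (12, 26, 89), (15, 25, 91), (18, 22, 91), (21, 25, 90), (24, 26, 89), (27, 26, 89), (30, 26, 89), (33, 25, 90), (36, 25, 91), (39, 25, 92), (42, 27, 105), (45, 28, 128), (48, 25, 161), (51, 27, 162), (54, 26, 164), (57, 29, 165), (60, 28, 166), (63, 28, 165), (66, 28, 165), (69, 69, 177), (72, 103, 190), (75, 
[... 3259 characters left out ...]
, 25, 153), (18, 26, 157), (21, 29, 159), (24, 77, 180), (27, 123, 206), (30, 119, 204), (33, 124, 204), (36, 118, 204), (39, 45, 217), (42, 24, 224), (45, 23, 224), (48, 24, 225)]
x 55 [(-48, 125, 200), (-45, 127, 199), (-42, 124, 150), (-39, 124, 202), (-36, 125, 198), (-33, 125, 169), (-30, 118, 147), (-27, 44, 82), (-24, 26, 127), (-21, 27, 159), (-18, 28, 164), (-15, 28, 165), (-12, 28, 164), (-9, 28, 163), (-6, 26, 158), (-3, 26, 157), (0, 27, 159), (3, 27, 161), (6, 28, 164), (9, 28, 163), (12, 27, 161), (15, 28, 162), (18, 28, 162), (21, 26, 164), (24, 70, 183), (27, 123, 211), (30, 127, 205), (33, 127, 203), (36, 117, 203), (39, 85, 201), (42, 26, 222), (45, 24, 226), (48, 24, 226)]
```

```bash
python3 - <<'E'
from m import *
c=cam('wrist',pickle.load(open('s7.pkl','rb')))
def px(x,y,z):
    yw=np.radians(14);return proj(c,[[.558+(x*np.cos(yw)-y*np.sin(yw))/1000,.0024+(x*np.sin(yw)+y*np.cos(yw))/1000,z]])[0]
q=np.array([px(x,y,.008) for x in(-112,112) for y in(-50,50)]);print(q.round().tolist())
lo=(q.min(0)-12).astype(int);hi=(q.max(0)+12).astype(int);sd=px(-106,0,.008).astype(int)
sides('pics/w7.png','s7.pkl',(lo[0],lo[1],hi[0],hi[1]),(.008,)*4,sd,np.radians(14),60)
def cx(x,y,z):
    yw=np.radians(-5.4);return proj(c,[[.434+(x*np.cos(yw)-y*np.sin(yw))/1000,-.284+(x*np.sin(yw)+y*np.cos(yw))/1000,z]])[0]
q=np.array([cx(x,y,.042) for x in(-106,106) for y in(-44,44)]);print(q.round().tolist())
lo=np.maximum((q.min(0)-12).astype(int),0);hi=(q.max(0)+12).astype(int);sd=cx(-70,0,.042).astype(int)
b=(lo[0],lo[1],hi[0],hi[1])
for vm in(0,120,150):sides('pics/w7.png','s7.pkl',b,(.042,)*4,sd,np.radians(-5.4),50,vm)
sides('pics/w7.png','s7.pkl',b,(.042,.042,.042,0),sd,np.radians(-5.4),50,0)
# bystanders moved?
d=np.abs(cv2.imread('pics/top0.png').astype(int)-cv2.imread('pics/top7.png')).sum(2)
for n,(u,v) in dict(timer=(254,168),honey=(391,165),spice=(422,172)).items():print(n,d[v-12:v+12,u-12:u+12].mean())
E
```

```text
[[365.0, 143.0], [431.0, 120.0], [404.0, 273.0], [463.0, 254.0]]
pics/w7.png centre [557.8   1.2] LxW 221.5 97.8 yaw from edges [13.79, 13.72, 14.11, 14.08] [47, 41, 90, 90]
[[168.0, 54.0], [237.0, 53.0], [187.0, 214.0], [248.0, 215.0]]
pics/w7.png centre [ 434.  -279.7] LxW 211.5 97.6 yaw from edges [-5.48, -5.26, -5.44, -5.57] [55, 48, 112, 114]
pics/w7.png centre [ 433.5 -284.3] LxW 211.5 88.5 yaw from edges [-5.28, -5.26, -5.44, -5.32] [50, 43, 112, 113]
pics/w7.png centre [ 433.5 -284.7] LxW 211.6 87.7 yaw from edges [-5.24, -5.26, -5.44, -5.54] [49, 43, 112, 113]
pics/w7.png centre [ 433.5 -285.1] LxW 211.5 86.9 yaw from edges [-5.48, -5.26, -5.44, -5.57] [55, 48, 112, 114]
timer 17.854166666666668
honey 125.16840277777777
spice 128.3125
```

Emit:
carry_out:
  linear:
    - [-0.0165, -0.0365, -0.047]
    - [-0.0165, -0.0365, -0.047]
    - [-0.0165, -0.0365, -0.047]
    - [-0.0165, -0.0365, -0.047]
    - [-0.0165, -0.0365, -0.047]
    - [-0.0165, -0.0365, -0.047]
    - [-0.0165, -0.0365, -0.047]
    - [-0.0165, -0.0365, -0.047]
  angular:
    - [0, 0, 0]
    - [0, 0, 0]
    - [0, 0, 0]
    - [0, 0, 0]
    - [0, 0, 0]
    - [0, 0, 0]
    - [0, 0, 0]
    - [0, 0, 0]
  hand: [0.7, 0.7, 0.7, 0.7, 0.7, 0.7, 0.7, 0.7]

```text
clock: 17.82
position: [0.4331, -0.286, 0.2602]
ee_rot: [-0.003, 0.046, 0.999, 0.001]
contact_force: [0.0, 0.5, 0.1]
width: 0.0601
gripper_force: 0.0
```

Emit:
carry_out:
  linear:
    - [0, 0, 0]
    - [0, 0, 0]
    - [0, 0, 0]
    - [0, 0, 0]
  angular:
    - [0, 0, 0]
    - [0, 0, 0]
    - [0, 0, 0]
    - [0, 0, 0]
  hand: [0.7, 0.7, 0.7, 0.7]

```text
clock: 18.15
position: [0.4344, -0.2855, 0.263]
ee_rot: [-0.002, 0.046, 0.999, -0.0]
contact_force: [-0.1, -1.1, 0.5]
width: 0.0601
gripper_force: 0.0
```

```bash
python3 - <<'E'
from m import *
s=manip.get_state();print(s['position'],s['ee_rot'],s['width'])
snap('top','top8.png')
d=np.abs(cv2.imread('pics/top0.png').astype(int)-cv2.imread('pics/top8.png')).sum(2)
for n,(u,v) in dict(timer=(254,168),honey=(391,165),spice=(422,172)).items():print(n,d[v-12:v+12,u-12:u+12].mean())
E
```

```text
[ 0.43439866 -0.28548893  0.26303695] [-1.96206755e-03  4.62474427e-02  9.98928073e-01 -1.71971638e-04] 0.060073838690916724
timer 18.663194444444443
honey 22.35763888888889
spice 17.381944444444443
```

Emit:
carry_out:
  linear:
    - [-0.0018, 0, -0.03]
    - [0, 0, -0.03]
    - [0, 0, -0.03]
    - [0, 0, 0]
    - [0, 0, 0]
    - [0, 0, 0]
  angular:
    - [0, 0, 0]
    - [0, 0, 0]
    - [0, 0, 0]
    - [0, 0, 0]
    - [0, 0, 0]
    - [0, 0, 0]
  hand: [0.7, 0.7, 0.7, 0.7, 0.7, 0.7]

```text
clock: 18.7
position: [0.4333, -0.286, 0.2183]
ee_rot: [-0.002, 0.046, 0.999, -0.0]
contact_force: [0.3, 0.1, -0.5]
width: 0.0598
gripper_force: 0.0
```

Emit:
carry_out:
  linear:
    - [0, 0, 0]
    - [0, 0, 0]
    - [0, 0, 0]
    - [0, 0, 0]
    - [0, 0, 0]
    - [0, 0, 0]
    - [0, 0, 0]
  angular:
    - [0, 0, 0]
    - [0, 0, 0]
    - [0, 0, 0]
    - [0, 0, 0]
    - [0, 0, 0]
    - [0, 0, 0]
    - [0, 0, 0]
  hand: [0, 0, 0, 0, 0, 0, 0]
  force: 50

```text
clock: 19.28
position: [0.4329, -0.2861, 0.2179]
ee_rot: [-0.002, 0.047, 0.999, -0.0]
contact_force: [-0.1, 1.5, 5.4]
width: 0.017
gripper_force: 50.3
```

Emit:
carry_out:
  linear:
    - [0, 0, 0.03]
    - [0, 0, 0.06]
    - [0, 0, 0.08]
    - [0, 0, 0.075]
    - [0, 0, 0]
  angular:
    - [0, 0, 0]
    - [0, 0, 0]
    - [0, 0, 0]
    - [0, 0, 0]
    - [0, 0, 0]
  hand: [0, 0, 0, 0, 0]

```text
clock: 19.7
position: [0.4344, -0.2876, 0.3464]
ee_rot: [0.003, 0.047, 0.999, -0.004]
contact_force: [0.8, -0.8, -2.5]
width: 0.017
gripper_force: 49.4
```

Emit:
carry_out:
  linear:
    - [0.0313, 0.0721, 0]
    - [0.0313, 0.0721, 0]
    - [0.0313, 0.0721, 0]
    - [0.0313, 0.0721, 0]
    - [0.0313, 0.0721, 0]
    - [0.0313, 0.0721, 0]
    - [0.0313, 0.0721, 0]
    - [0.0313, 0.0721, 0]
  angular:
    - [0, 0, 0.526]
    - [0, 0, 0.526]
    - [0, 0, 0.526]
    - [0, 0, 0.526]
    - [0, 0, 0.526]
    - [0, 0, 0.526]
    - [0, 0, 0.526]
    - [0, 0, 0.526]
  hand: [0, 0, 0, 0, 0, 0, 0, 0]

```text
clock: 20.37
position: [0.5578, 0.0042, 0.3382]
ee_rot: [-0.004, -0.122, 0.992, -0.0]
contact_force: [1.1, 0.2, -3.7]
width: 0.0169
gripper_force: 49.7
```

Emit:
carry_out:
  linear:
    - [0, 0, 0]
    - [0, 0, 0]
    - [0, 0, 0]
    - [0, 0, 0]
  angular:
    - [0, 0, 0]
    - [0, 0, 0]
    - [0, 0, 0]
    - [0, 0, 0]
  hand: [0, 0, 0, 0]

```text
clock: 20.7
position: [0.5573, 0.0014, 0.3387]
ee_rot: [-0.004, -0.121, 0.993, -0.0]
contact_force: [-0.3, -1.1, -3.2]
width: 0.0168
gripper_force: 49.9
```

```bash
python3 - <<'E'
from m import *
from scipy.spatial.transform import Rotation as R
s=manip.get_state();w,x,y,z=s['ee_rot'];M=R.from_quat([x,y,z,w]).as_matrix()
print(s['position'],'yaw of y',np.degrees(np.arctan2(M[1,1],M[0,1])),M[2,:2],s['contact_force'],s['width'])
snap('wrist','w9.png');pickle.dump(s,open('s9.pkl','wb'))
E
```

```text
[0.55727117 0.00141938 0.33873949] yaw of y 103.85992895926489 [0.00767354 0.000135  ] [-0.34313975 -1.1343969  -3.21675597] 0.01682836858815899
```

Emit:
carry_out:
  linear:
    - [0.0014, 0.0018, -0.05]
    - [0, 0, -0.05]
    - [0, 0, -0.05]
    - [0, 0, -0.03]
    - [0, 0, -0.016]
    - [0, 0, 0]
    - [0, 0, 0]
    - [0, 0, 0]
  angular:
    - [0, 0, 0]
    - [0, 0, 0]
    - [0, 0, 0]
    - [0, 0, 0]
    - [0, 0, 0]
    - [0, 0, 0]
    - [0, 0, 0]
    - [0, 0, 0]
  hand: [0, 0, 0, 0, 0, 0, 0, 0]

```text
clock: 21.42
position: [0.5592, 0.0026, 0.2428]
ee_rot: [-0.001, -0.121, 0.993, -0.001]
contact_force: [0.6, 0.3, -2.3]
width: 0.0173
gripper_force: 49.8
```

Emit:
carry_out:
  linear:
    - [0, 0, -0.005]
    - [0, 0, 0]
    - [0, 0, -0.004]
    - [0, 0, 0]
    - [0, 0, 0]
  angular:
    - [0, 0, 0]
    - [0, 0, 0]
    - [0, 0, 0]
    - [0, 0, 0]
    - [0, 0, 0]
  hand: [0, 0, 0, 0, 0]

```text
clock: 21.83
position: [0.5585, 0.0033, 0.2372]
ee_rot: [-0.003, -0.121, 0.993, -0.0]
contact_force: [0.6, 0.6, -2.4]
width: 0.0171
gripper_force: 49.9
```

Emit:
carry_out:
  linear:
    - [-0.0006, -0.0014, -0.004]
    - [0, 0, 0]
    - [0, 0, 0]
  angular:
    - [0, 0, 0]
    - [0, 0, 0]
    - [0, 0, 0]
  hand: [0, 0, 0]

```text
clock: 22.08
position: [0.5582, 0.0025, 0.2349]
ee_rot: [-0.003, -0.121, 0.993, -0.0]
contact_force: [0.1, -0.1, -2.4]
width: 0.0172
gripper_force: 49.9
```

Emit:
carry_out:
  linear:
    - [0, 0, -0.004]
    - [0, 0, 0]
    - [0, 0, 0]
  angular:
    - [0, 0, 0]
    - [0, 0, 0]
    - [0, 0, 0]
  hand: [0, 0, 0]

```text
clock: 22.33
position: [0.5582, 0.0025, 0.2329]
ee_rot: [-0.003, -0.121, 0.993, -0.0]
contact_force: [-0.5, 0.2, -2.7]
width: 0.0172
gripper_force: 49.9
```

Emit:
carry_out:
  linear:
    - [0, 0, -0.004]
    - [0, 0, 0]
    - [0, 0, 0]
  angular:
    - [0, 0, 0]
    - [0, 0, 0]
    - [0, 0, 0]
  hand: [0, 0, 0]

```text
clock: 22.58
position: [0.5582, 0.0025, 0.2309]
ee_rot: [-0.003, -0.121, 0.993, -0.0]
contact_force: [0.2, -0.1, -1.8]
width: 0.0168
gripper_force: 49.9
```

Emit:
carry_out:
  linear:
    - [0, 0, -0.004]
    - [0, 0, 0]
    - [0, 0, 0]
  angular:
    - [0, 0, 0]
    - [0, 0, 0]
    - [0, 0, 0]
  hand: [0, 0, 0]

```text
clock: 22.83
position: [0.5582, 0.0025, 0.2289]
ee_rot: [-0.003, -0.121, 0.993, -0.0]
contact_force: [0.0, -0.8, -2.7]
width: 0.0168
gripper_force: 49.9
```

Emit:
carry_out:
  linear:
    - [0, 0, -0.003]
    - [0, 0, 0]
    - [0, 0, 0]
  angular:
    - [0, 0, 0]
    - [0, 0, 0]
    - [0, 0, 0]
  hand: [0, 0, 0]

```text
clock: 23.08
position: [0.5582, 0.0025, 0.2275]
ee_rot: [-0.003, -0.121, 0.993, -0.0]
contact_force: [-0.7, 0.7, -2.3]
width: 0.017
gripper_force: 49.9
```

Emit:
carry_out:
  linear:
    - [0, 0, -0.003]
    - [0, 0, 0]
    - [0, 0, 0]
  angular:
    - [0, 0, 0]
    - [0, 0, 0]
    - [0, 0, 0]
  hand: [0, 0, 0]

```text
clock: 23.33
position: [0.5583, 0.0025, 0.2261]
ee_rot: [-0.003, -0.121, 0.993, -0.0]
contact_force: [0.1, 0.5, -3.3]
width: 0.0169
gripper_force: 50.1
```

Emit:
carry_out:
  linear:
    - [0, 0, -0.002]
    - [0, 0, 0]
    - [0, 0, 0]
  angular:
    - [0, 0, 0]
    - [0, 0, 0]
    - [0, 0, 0]
  hand: [0, 0, 0]

```text
clock: 23.58
position: [0.5583, 0.0025, 0.2259]
ee_rot: [-0.003, -0.121, 0.993, -0.0]
contact_force: [-2.0, -0.5, 6.0]
width: 0.017
gripper_force: 51.1
```

The cover made contact at exactly the foot height (8 mm). I release and retreat.

Emit:
carry_out:
  linear:
    - [0, 0, 0.002]
    - [0, 0, 0]
    - [0, 0, 0]
    - [0, 0, 0]
    - [0, 0, 0.02]
    - [0, 0, 0.06]
    - [0, 0, 0.07]
    - [0, 0, 0.07]
  angular:
    - [0, 0, 0]
    - [0, 0, 0]
    - [0, 0, 0]
    - [0, 0, 0]
    - [0, 0, 0]
    - [0, 0, 0]
    - [0, 0, 0]
    - [0, 0, 0]
  hand: [0.5, 0.5, 0.5, 0.5, 0.5, 0.5, 0.5, 0.5]

```text
clock: 24.25
position: [0.558, 0.0026, 0.3373]
ee_rot: [-0.004, -0.121, 0.993, -0.0]
contact_force: [0.1, -1.6, -0.5]
width: 0.0425
gripper_force: 0.0
```

Emit:
carry_out:
  linear:
    - [-0.04, 0.06, 0.03]
    - [-0.04, 0.07, 0.02]
    - [-0.04, 0.07, 0.01]
    - [-0.04, 0.07, 0]
    - [-0.04, 0.07, 0]
    - [0, 0, 0]
    - [0, 0, 0]
    - [0, 0, 0]
  angular:
    - [0, 0, 0]
    - [0, 0, 0]
    - [0, 0, 0]
    - [0, 0, 0]
    - [0, 0, 0]
    - [0, 0, 0]
    - [0, 0, 0]
    - [0, 0, 0]
  hand: [0.5, 0.5, 0.5, 0.5, 0.5, 0.5, 0.5, 0.5]

```text
clock: 24.92
position: [0.4584, 0.1725, 0.3667]
ee_rot: [-0.002, -0.122, 0.993, -0.001]
contact_force: [0.3, -0.4, 0.1]
width: 0.0428
gripper_force: 0.0
```

```bash
python3 - <<'E'
from m import *
s=manip.get_state();print(s['clock'],s['position'],s['contact_force'],s['width'])
snap('top','topF.png');snap('scene','scF.png');c=cam('top');cs=cam('scene')
d=np.abs(cv2.imread('pics/top0.png').astype(int)-cv2.imread('pics/topF.png')).sum(2)
for n,(u,v) in dict(timer=(254,168),honey=(391,165),spice=(422,172)).items():print(n,d[v-12:v+12,u-12:u+12].mean())
d=np.abs(cv2.imread('pics/scene0.png').astype(int)-cv2.imread('pics/scF.png')).sum(2)
for n,P in dict(timer=[.655,.191,.03],honey=[.679,-.194,.05],spice=[.652,-.285,.05]).items():
    u,v=proj(cs,[P])[0].astype(int);print('scene',n,d[v-8:v+8,u-8:u+8].mean())
yw=np.radians(14);R2=np.array([[np.cos(yw),-np.sin(yw)],[np.sin(yw),np.cos(yw)]])
def W(x,y,z):return np.r_[np.array([.5585,.0023])+R2@[x/1000,y/1000],z]
hsv=cv2.cvtColor(cv2.imread('pics/topF.png'),cv2.COLOR_BGR2HSV)
q=np.array([proj(c,[W(x,y,.05)])[0] for x in(-112,112) for y in(-50,50)]);lo=(q.min(0)-6).astype(int);hi=(q.max(0)+6).astype(int);sd=proj(c,[W(60,20,.05)])[0].astype(int)
print(q.round().tolist());sides('pics/topF.png',None,(lo[0],lo[1],hi[0],hi[1]),(.03,)*4,sd,yw,60)
E
```

```text
24.9167 [0.45844447 0.17251388 0.36666378] [ 0.25325195 -0.36283988  0.06470124] 0.042751311910670386
timer 18.62326388888889
honey 10.432291666666666
spice 9.35763888888889
scene timer 24.76171875
scene honey 112.0859375
scene spice 92.61328125
[[346.0, 237.0], [311.0, 245.0], [328.0, 161.0], [293.0, 169.0]]
pics/topF.png centre [559.7   2.9] LxW 223.1 95.3 yaw from edges [12.89, 13.97, 14.43, 14.14] [17, 17, 39, 41]
```

```bash
python3 -c "
from rig import manip
print(manip.sign_off())"
```

```text
the job is handed in; nothing more can be done
None
```

I handed the job in at about 25 s: the stone is flat and square under the jaw by probing and camera measurement, and the cover touched down at the foot's 8 mm height. The top view shows the honey jar, timer and spice jar unmoved. I did not check separately that the rim is level all round, or look at the far-wall contact directly.

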